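# Clear the sample chamber's lid and hold it open

## Task

Take the tube rack off the lid of the sample chamber and stand it upright in the empty steel tray, without tipping or dropping it. Then raise the chamber's lid, which falls shut by itself, to 50 degrees and keep holding it there with the gripper's fingers so that a colleague can reach inside: you finish while still holding the lid, the other things on the bench left where they are.

Things in the scene. Friction and masses are not known exactly. Their poses are not given: they have to be found in the camera images.
- chamber: the sample chamber: a white box fixed to the bench, 240 mm (x) by 240 mm (y), 95 mm high, with a 105 mm high rear deck reaching on to x = +205 mm; origin at the centre of the box's underside, z up, its front is the -x side (towards the robot, turned up to 15 degrees). Its flat grey lid covers the box.
- lid (a joint): opening angle of the chamber's lid in radians: 0 shut (level), growing as its front edge rises; 50 degrees is 0.873; end stop at 1.4. Its weight (0.5 kg, 20 % more or less) and a weak spring (0.15 N m/rad) shut it from any angle; lifting it at the bar takes about 3 N.
- lid_hinge (a point): middle of the lid's hinge axis, 112 mm behind the chamber's origin (+x) and 100 mm above the bench; the axis runs along the chamber's y. The lid is a plate 228 mm (x) by 236 mm (y), 12 mm thick, its top 107 mm above the bench when shut
- lid_grip (a point): middle of the lid's grab bar: a round black bar 12 mm thick, 120 mm long along the chamber's y, on two posts near the lid's front edge. With the lid shut it lies 195 mm in front of the hinge axis (-x) and 49 mm above it (149 mm above the bench); free space under the bar 36 mm. It turns with the lid about the hinge. The point's axes are the lid's.
- rack: the tube rack standing on the lid behind the grab bar: white plastic, foot 64 mm (x) by 130 mm (y), four orange-capped tubes up to 82 mm, all fixed together, 0.22 kg; origin at the centre of its underside, z up. Between the tubes rises an upright handle plate 14 mm thick (x), 44 mm wide (y), reaching from 85 to 120 mm above the origin. Highest point 120 mm
- rack_grip (a point): centre of the rack's handle plate, 102.5 mm above the rack's origin; axes as the rack's
- tray: the empty steel tray, fixed to the bench on one side of the chamber (left or right): 180 x 180 mm, rim 14 mm high, walls and floor 4 mm thick; origin at the centre of its underside, z up
- stirrer: a white magnetic stirrer, fixed, 160 x 150 mm, 78 mm high, on the chamber's other side; an obstacle only; origin under its centre
- jar: a low white screw-top jar (52 mm diameter, 50 mm high) near the robot on its left; a bystander to leave alone; origin at the centre of its underside
- stand: a small white block (50 x 100 x 30 mm) with two capped tubes, 72 mm high overall, on the right part of the chamber's rear deck; it has no handle; a bystander to leave alone; origin at the centre of its underside
- vial: a small amber vial (30 mm diameter, 50 mm high) standing on the left part of the chamber's rear deck; a bystander to leave alone; origin at the centre of its underside
- reagent: an amber bottle (70 mm diameter, 140 mm high) beside the chamber's rear, on its left; a bystander to leave alone; origin at the centre of its underside
- solvent: a clear blue-capped bottle (84 mm diameter, 160 mm high) at the back left; a bystander to leave alone; origin at the centre of its underside
- jug: a white plastic jug (90 mm diameter, 120 mm high) at the back right; a bystander to leave alone; origin at the centre of its underside

How it is judged:
By the outcome, as a careful person would: the job done as asked, in the order asked, and still so for the second after the job is handed in, while the arm keeps its last pose, push and grip.
It also fails if it takes over 51 s, if anything falls off the work surface, if the arm or the gripper's body presses on something with over 40 N, if the wrist force passes 120 N, or if a joint passes its speed limit or range.

## Robot

A 6-joint arm with a two-finger parallel gripper is mounted at the origin on the work surface. World frame = base frame: x ahead of the robot, y to its left, z up, the work surface at z = 0. Lengths are in mm, angles in rad, forces in N, time in s.
With the tool pointing down it reaches from about 350 to 875 mm from the base axis. Payload 4.2 kg.
Tool frame: the origin (TCP) lies on the mounting face of the last link; the fingertips stand 173 mm ahead of it and the grasp point (between the pads) lies 155 mm ahead of it; z points along the fingers, y is the line along which they close (so a half turn about z gives the same grasp; the last joint's range is limited). The gripper opens to 85 mm and grips with 20 to 120 N. Pads are 22 mm wide; open, the fingers measure 114 mm over their backs; the gripper's body (76 mm by 85 mm) begins 54 mm behind the grasp point. The pads swing forward as they close: fully open they stand 13 mm farther back than shut.
Start: joints at [1.467, 0.385, 0.008, 0, -1.194, -0.259], TCP at [221.775, 584.308, 404.712] pointing down, gripper open.
Joint ranges: [-3.14, 3.14], [-1.21, 2.06], [-1.07, 1.41], [-3.16, 2.05], [-2.99, -0.16], [-3.1, 3.1]. Speed limits (rad/s): [2.79, 2.79, 3.14, 3.14, 3.14, 3.14].

## Interface

Orientations are given as a unit quaternion [x, y, z, w].
In Python, from bench import arm gives the robot as it stands. The module is installed in compiled form; this text tells all that it offers.
- The arm moves only by the tool move_arm, never from a script. Its arguments are lists of equal length, an entry for each row: "fingers": the finger opening in mm, from 0 to 85.4; "travel": the shift along the tool's x, y, z in mm, a list of three; "dr": the turn, a rotation vector about the tool's x, y, z in rad, a list of three. A call has 1 to 10 rows; each row is the pose to reach, as a shift and turn from the pose commanded when the call began, along the tool's axes at that moment; what a row does not reach only later rows make up. A row lasts 1/10 s, in which the tool goes at most 50 mm and 8.59 degrees, less where a joint would pass 70% of its speed; a pose out of reach is approached as far as the arm can. A call with a gripper value outside its range is refused whole. The fingers move at their own pace and stop on an object; the grip force is fixed at half the most. Time passes only in rows, so rows that repeat a pose let the fingers close. It gives the time, the measured TCP pose, the force, the opening and the grip force at its end, in the units of the state.
- arm.read_state(): the state, without advancing time (a new reading comes with each control period).
- arm.get_image(name): name is "scene" or "top" or "wrist"; returns the picture (480x640x3 uint8, red, green, blue); there is no depth.
- arm.camera_model(name): a dict with "intrinsics" (3x3 intrinsics, pixels), "pose" (4x4, takes a point from camera to world coordinates). Camera axes: x right, y up, looking along -z (the intrinsics and any distortion apply to the point x, -y, -z); pixel columns grow to the right and rows downward; lengths in mm; the calibration is good to about 2 mm. A picture is of the moment at which its call begins: read the wrist's pose just before it. camera_model takes no time and is no camera call; for the wrist camera it gives the pose at the moment of the call.
- arm.job_done(): hands the job in; it is judged then, once.
The state is a dict: "clock": time; "joints": joint angles; "joint_vel": joint speeds; "joint_efforts": joint torques, N m; "position": TCP position; "ee_rot": TCP orientation; "contact_force": force on the tool from outside, world axes, zero at the start; "wrist_torque": the same for the moment, N m; "gripper_width": finger opening in mm; "grasp_force": force on a finger pad.
Only numpy, scipy, OpenCV 4.12 (cv2) and the standard library are available. Lean on these libraries where they do the work, as an engineer would, in place of code of your own. Each camera call takes 0.05 s, during which the arm holds its last target. There are 200 camera calls.

## Working session

There is one attempt and no reset: what is moved stays moved. The work goes in short steps, Python scripts to look and compute and a tool call to move; the robot and the scene stay as the last step left them, time stands still between calls to the robot, and variables do not carry over. Pictures are saved under pics/ and viewed, at most 10 in all, crops included, and the job is handed in when it is done.

Besides the shell and the picture viewer there is one more tool, called after ">>>" in YAML: its name, and indented under it one key for each argument. move_arm: Moves the arm, as the interface text tells. Its arguments: {"type":"object","properties":{"fingers":{"type":"array","items":{"type":"number"}},"travel":{"type":"array","items":{"type":"array","items":{"type":"number"}}},"dr":{"type":"array","items":{"type":"array","items":{"type":"number"}}}},"required":["fingers","travel","dr"]}

```bash
mkdir -p pics; python3 - <<'E'
from bench import arm
import cv2,numpy as np
s=arm.read_state();print(s)
for n in("scene","top"):
    im=arm.get_image(n);cv2.imwrite(f"pics/{n}0.png",im[:,:,::-1]);m=arm.camera_model(n);print(n,m)
print(arm.camera_model("wrist"))
E
```

```text
{'clock': 0.0, 'joints': array([ 1.46661830e+00,  3.85548856e-01,  6.61771444e-03, -4.99759098e-04,
       -1.19397169e+00, -2.58581135e-01]), 'joint_vel': array([-0.00020017, -0.0002159 ,  0.000712  , -0.00163578, -0.00130643,
        0.00035023]), 'joint_efforts': array([-1.38345647e-03, -3.92285514e+01,  1.88399917e+01,  4.18627292e+00,
       -4.62821452e-03, -4.43983623e-06]), 'position': array([221.68873923, 584.14069739, 403.62252601]), 'ee_rot': array([ 9.83578564e-01, -1.80477269e-01, -1.50326862e-04,  1.06802563e-03]), 'contact_force': array([-0.89033514, -0.58881092,  0.20691022]), 'wrist_torque': array([0.00125262, 0.01424715, 0.02887917]), 'grasp_force': 0.0, 'gripper_width': 85.4868686405693}
scene {'intrinsics': array([[603.29093927,   0.        , 309.53405676],
       [  0.        , 603.29093927, 238.19544876],
       [  0.        ,   0.        ,   1.        ]]), 'pose': array([[ 3.96426295e-01, -7.87769515e-01,  4.71450298e-01,
         1.14492545e+03],
       [ 9.17949289e-01,  3.48327242e-01, -1.89834759e-01,
        -2.62806771e+02],
       [-1.46729458e-02,  5.08
[... 485 characters left out ...]
71e-01],
       [-1.67157461e-02,  9.30633879e-02,  9.95519859e-01,
         1.30759915e+03],
       [ 0.00000000e+00,  0.00000000e+00,  0.00000000e+00,
         1.00000000e+00]])}
{'intrinsics': array([[341.94655947,   0.        , 317.83050508],
       [  0.        , 341.94655947, 237.25567916],
       [  0.        ,   0.        ,   1.        ]]), 'pose': array([[-3.54343873e-01,  8.88698240e-01,  2.90956796e-01,
         2.97311962e+02],
       [-9.35114871e-01, -3.37011998e-01, -1.09467305e-01,
         5.55801825e+02],
       [ 7.72529777e-04, -3.10867095e-01,  9.50453077e-01,
         3.72911105e+02],
       [ 0.00000000e+00,  0.00000000e+00,  0.00000000e+00,
         1.00000000e+00]])}
```

View pics/scene0.png

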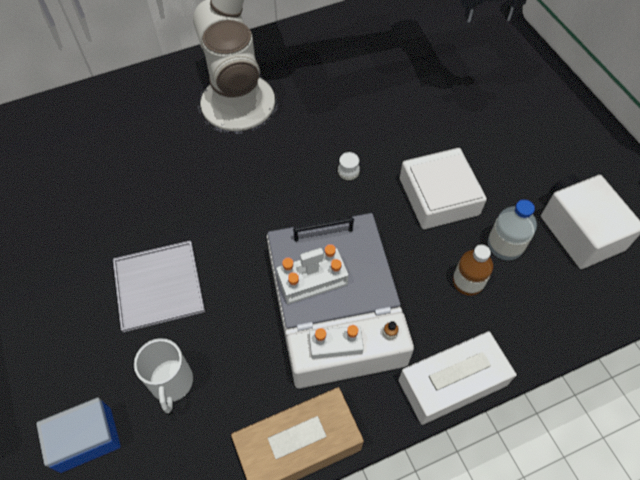

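View pics/top0.png

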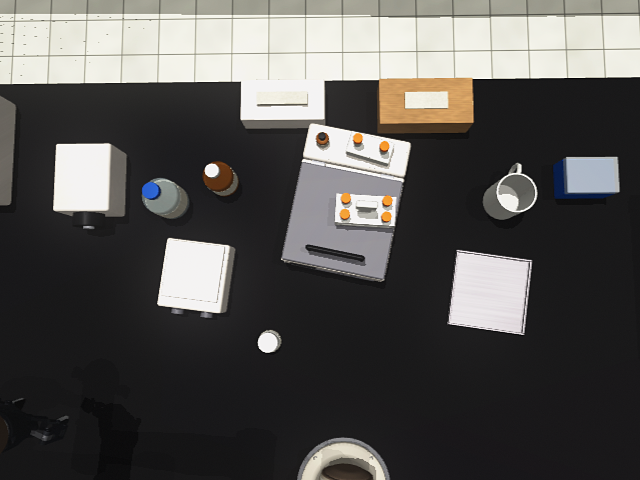

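The scene picture looks towards the robot. It shows the chamber at about (340,290), the grab bar at (323,230), the rack handle at (312,260) and the tray at (158,285). In the top picture the bar runs (307,248)-(364,259), the handle is at (367,205), the tray is at (490,292) on the robot's right, and the stirrer is on the left. I'll enlarge both.

```bash
python3 - <<'E'
import cv2,numpy as np
t=cv2.imread("pics/top0.png")[150:290,270:410];s=cv2.imread("pics/scene0.png")[205:325,255:405]
a=cv2.resize(t,None,fx=4,fy=4,interpolation=cv2.INTER_CUBIC)[:, :400+160]
def grid(im,f,x0,y0,st=20):
    for x in range(0,im.shape[1],st*f): cv2.putText(im,str(x0+x//f),(x,10),0,.35,(0,255,255),1);cv2.line(im,(x,12),(x,16),(0,255,255),1)
    for y in range(0,im.shape[0],st*f): cv2.putText(im,str(y0+y//f),(0,y+4),0,.35,(0,255,0),1)
grid(a,4,270,150);
cv2.imwrite("pics/topc.png",a)
b=cv2.resize(s,None,fx=5,fy=5,interpolation=cv2.INTER_CUBIC);grid(b,5,255,205);cv2.imwrite("pics/scenec.png",b)
E
```

```text
(no output)
```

View pics/topc.png

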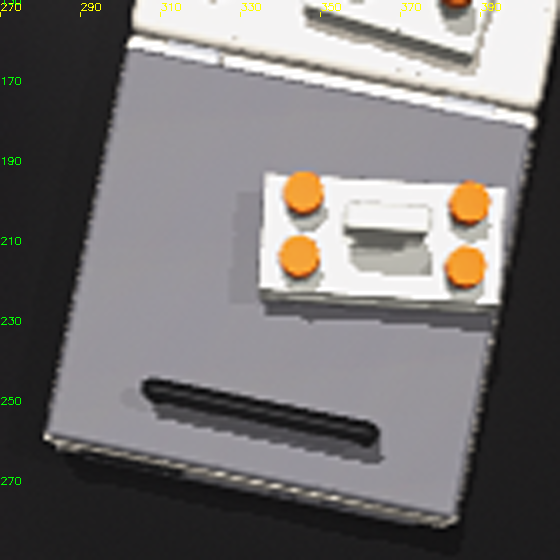

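View pics/scenec.png

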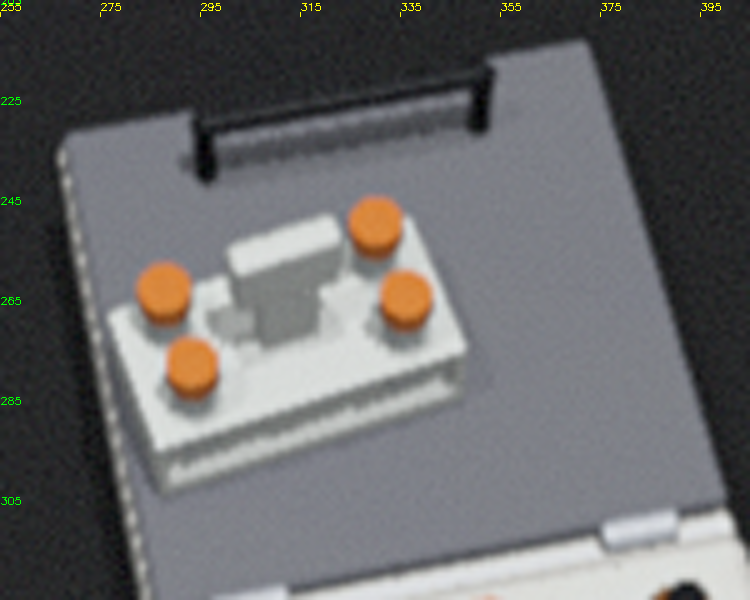

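```bash
cat > h.py <<'E'
import numpy as np,cv2
from bench import arm
from scipy.spatial.transform import Rotation as R
def P(m):
    T=np.linalg.inv(m["pose"]);return m["intrinsics"]@np.diag([1,-1,-1])@T[:3]
def tri(cams,pts):
    A=[]
    for M,(u,v) in zip(cams,pts): A+=[u*M[2]-M[0],v*M[2]-M[1]]
    A=np.array(A);A/=np.linalg.norm(A[:,:3],axis=1)[:,None]
    return np.linalg.lstsq(A[:,:3],-A[:,3],rcond=None)[0]
def onz(M,uv,z):
    H=np.c_[M[:,0],M[:,1],M[:,2]*z+M[:,3]];q=np.linalg.solve(H,[*uv,1]);return q[:2]/q[2]
E
python3 - <<'E'
from h import *
t=P(arm.camera_model("top"));s=P(arm.camera_model("scene"))
T=lambda x,y:(270+x/4-.4,150+y/4-.4);S=lambda x,y:(255+x/5-.4,205+y/5-.4)
D={'handle top':(T(388,217),S(285,246)),'bar':(T(261,411),S(343,102)),'barL':(T(150,389),S(482,78)),'barR':(T(372,434),S(205,127)),
'cFR':(T(465,267),S(163,293)),'cBR':(T(470,203),S(192,368)),'cFL':(T(298,256),S(375,226)),'cBL':(T(303,192),S(405,299))}
for k,v in D.items(): print(k,tri([t,s],v).round(1))
print('tray')
for a,b in zip([(457,251),(532,259),(525,334),(448,326)],[(122,329),(113,260),(192,242),(204,312)]):
    pass
ta=[(457,251),(532,259),(525,334),(448,326)]; 
for p in ta: print(onz(t,p,14).round(1))
for p in [(122,329),(113,260),(192,242),(204,312)]: print('s',onz(s,p,14).round(1))
for p in [T(131,40),T(535,122),T(452,522),T(47,436)]: print('lid',onz(t,p,107).round(1))
for p in [(269,342)]: print('jar',onz(t,p,50))
E
```

```text
handle top [630.3 -51.9 224.8]
bar [537.3  14.2 148.1]
barL [549.5  73.9 146.6]
barR [524.8 -44.6 148.2]
cFR [609.8 -94.8 184.4]
cBR [644.2 -97.4 183.9]
cFL [616.2  -6.7 185.2]
cBL [650.5  -9.5 184.8]
tray
[ 548.9 -277.9]
[ 528.5 -456.7]
[ 350.6 -433.2]
[ 370.1 -251.8]
s [ 526.7 -454.9]
s [ 352.4 -431.5]
s [ 380.2 -250.4]
s [ 560.1 -280.4]
lid [753.3  88.3]
lid [ 703.8 -141. ]
lid [477.8 -90.9]
lid [527.2 135.5]
jar [337.34145267 169.84732766]
```

```bash
cat >> h.py <<'E'
def down(yd):  # tool pointing down, tool y along world direction yd (deg)
    a=np.radians(yd);y=np.array([np.cos(a),np.sin(a),0]);z=np.array([0,0,-1.]);return R.from_matrix(np.c_[np.cross(y,z),y,z])
def go(p,r):
    s=arm.read_state();c=R.from_quat(s["ee_rot"])
    print("travel",c.inv().apply(np.array(p)-s["position"]).round(1),"dr",(c.inv()*r).as_rotvec().round(4),"t",s["clock"],"F",s["contact_force"].round(1),"w",round(s["gripper_width"],1),"j",s["joints"].round(2))
E
python3 -c "
from h import *
go((630,-52,450),down(175.7))"
```

```text
travel [607.5 449.8 -45.3] dr [ 0.0016 -0.0014  1.2829] t 0.1 F [ 0.5 -0.7  0.5] w 85.5 j [ 1.47  0.39  0.01 -0.   -1.19 -0.26]
```

>>> move_arm:
  fingers: [85, 85, 85, 85, 85, 85, 85, 85, 85, 85]
  travel:
    - [607, 450, -45]
    - [607, 450, -45]
    - [607, 450, -45]
    - [607, 450, -45]
    - [607, 450, -45]
    - [607, 450, -45]
    - [607, 450, -45]
    - [607, 450, -45]
    - [607, 450, -45]
    - [607, 450, -45]
  dr:
    - [0, 0, 1.283]
    - [0, 0, 1.283]
    - [0, 0, 1.283]
    - [0, 0, 1.283]
    - [0, 0, 1.283]
    - [0, 0, 1.283]
    - [0, 0, 1.283]
    - [0, 0, 1.283]
    - [0, 0, 1.283]
    - [0, 0, 1.283]

```text
clock: 1.1
position: [491.7, 162.2, 434.4]
ee_rot: [-0.68, 0.734, 0.0, -0.0]
contact_force: [1.4, 0.7, -0.5]
gripper_width: 85.1
grasp_force: 0.0
```

```bash
python3 -c "
from h import *
go((630,-52,450),down(175.7))"
```

```text
travel [ 203.  -154.2  -15.6] dr [ 0.0003  0.     -0.0011] t 1.1 F [ 1.4  0.7 -0.5] w 85.1 j [ 0.63  0.18 -0.2  -0.   -1.19 -0.71]
```

>>> move_arm:
  fingers: [85, 85, 85, 85, 85, 85, 85, 85, 85]
  travel:
    - [203, -154, -16]
    - [203, -154, -16]
    - [203, -154, -16]
    - [203, -154, -16]
    - [203, -154, -16]
    - [203, -154, -16]
    - [203, -154, -16]
    - [203, -154, -16]
    - [203, -154, -16]
  dr:
    - [0, 0, 0]
    - [0, 0, 0]
    - [0, 0, 0]
    - [0, 0, 0]
    - [0, 0, 0]
    - [0, 0, 0]
    - [0, 0, 0]
    - [0, 0, 0]
    - [0, 0, 0]

```text
clock: 2.0
position: [628.9, -48.6, 450.6]
ee_rot: [-0.681, 0.732, 0.0, 0.0]
contact_force: [-0.2, 1.0, -0.8]
gripper_width: 84.8
grasp_force: 0.0
```

```bash
python3 - <<'E'
from h import *
go((630,-52,364.5),down(175.7))
m=arm.camera_model("wrist");im=arm.get_image("wrist")
M=P(m)
out=im[:,:,::-1].copy()
for p in[(630.2,-52,227)]:
    q=M@[*p,1];print(q[:2]/q[2]);cv2.circle(out,tuple(int(v) for v in q[:2]/q[2]),3,(0,0,255),-1)
cv2.imwrite("pics/w1.png",out)
E
```

```text
travel [ 3.3 -1.4 86.1] dr [0.0002 0.0002 0.0019] t 2.0 F [-0.2  1.  -0.8] w 84.8 j [ 0.18  0.37  0.1  -0.   -1.3  -0.25]
[316.85814074 257.73903304]
```

View pics/w1.png

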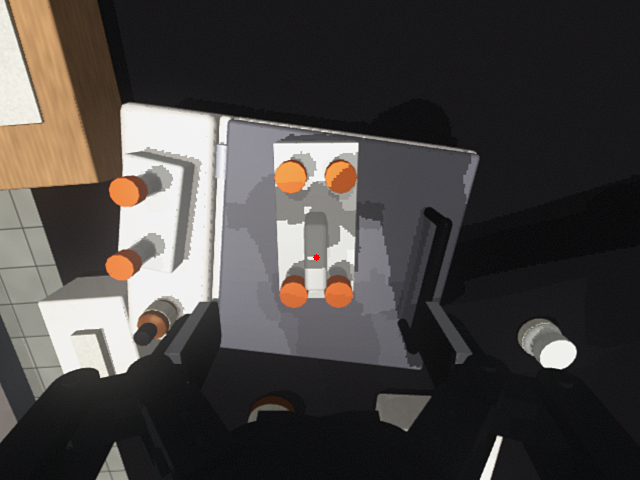

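The wrist view puts the handle's top face at (305-327, 212-290), centred near (316,252). My estimate projects to (317,258), about 3 mm off along y, and the arm was still settling. That is good enough to descend.

>>> move_arm:
  fingers: [85, 85, 85, 85, 40, 20, 0, 0, 0, 0]
  travel:
    - [1, 0, 30]
    - [1, 0, 60]
    - [1, 0, 86]
    - [1, 0, 86]
    - [1, 0, 86]
    - [1, 0, 86]
    - [1, 0, 86]
    - [1, 0, 86]
    - [1, 0, 86]
    - [1, 0, 86]
  dr:
    - [0, 0, 0]
    - [0, 0, 0]
    - [0, 0, 0]
    - [0, 0, 0]
    - [0, 0, 0]
    - [0, 0, 0]
    - [0, 0, 0]
    - [0, 0, 0]
    - [0, 0, 0]
    - [0, 0, 0]

```text
clock: 3.05
position: [629.6, -50.9, 365.3]
ee_rot: [-0.68, 0.733, -0.001, 0.001]
contact_force: [-0.0, -0.0, 2.4]
gripper_width: 13.1
grasp_force: 60.0
```

>>> move_arm:
  fingers: [0, 0, 0, 0]
  travel:
    - [0, 0, 0]
    - [0, 0, 0]
    - [0, 0, 0]
    - [0, 0, 0]
  dr:
    - [0, 0, 0]
    - [0, 0, 0]
    - [0, 0, 0]
    - [0, 0, 0]

```text
clock: 3.45
position: [629.6, -50.8, 365.3]
ee_rot: [-0.68, 0.733, -0.001, 0.001]
contact_force: [0.0, -0.2, 5.6]
gripper_width: 13.1
grasp_force: 60.5
```

```bash
python3 -c "
from h import *
go((630,-52,364.5),down(175.7))
print(arm.read_state()['grasp_force'])"
```

```text
travel [ 1.1 -0.4  0.8] dr [-0.0016 -0.0001  0.0003] t 3.45 F [ 0.  -0.2  5.6] w 13.1 j [ 0.18  0.42 -0.03  0.   -1.11 -0.25]
60.45677304267883
```

>>> move_arm:
  fingers: [0, 0, 0, 0, 0, 0, 0, 0, 0, 0]
  travel:
    - [0, 0, -3]
    - [0, 0, -8]
    - [0, 0, -16]
    - [0, 0, -28]
    - [0, 0, -40]
    - [0, 0, -54]
    - [0, 0, -68]
    - [0, 0, -80]
    - [0, 0, -85]
    - [0, 0, -85]
  dr:
    - [0, 0, 0]
    - [0, 0, 0]
    - [0, 0, 0]
    - [0, 0, 0]
    - [0, 0, 0]
    - [0, 0, 0]
    - [0, 0, 0]
    - [0, 0, 0]
    - [0, 0, 0]
    - [0, 0, 0]

```text
clock: 4.45
position: [629.4, -50.8, 450.7]
ee_rot: [-0.68, 0.733, -0.001, 0.001]
contact_force: [-0.0, 0.3, -3.4]
gripper_width: 13.5
grasp_force: 59.2
```

```bash
python3 -c "
from h import *
go((452,-354.5,450),down(172))
im=arm.get_image('scene');cv2.imwrite('pics/s2.png',im[100:400,:,::-1])
print(arm.read_state()['grasp_force'])"
```

```text
travel [3.161e+02 1.541e+02 2.000e-01] dr [-0.0021  0.0006  0.0646] t 4.45 F [-0.   0.3 -3.4] w 13.5 j [ 0.18  0.37  0.1   0.   -1.3  -0.25]
59.24660861492157
```

View pics/s2.png

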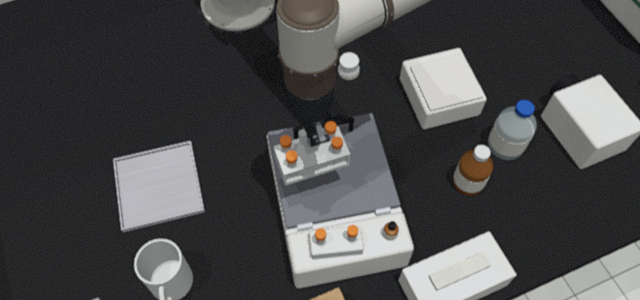

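The rack hangs level in the gripper at about (312,155), clear of the lid, and the lid is still shut. Next is the move over the tray at (158,185).

>>> move_arm:
  fingers: [0, 0, 0, 0, 0, 0, 0, 0, 0, 0]
  travel:
    - [5, 2, 0]
    - [16, 8, 0]
    - [36, 18, 0]
    - [62, 30, 0]
    - [90, 44, 0]
    - [120, 59, 0]
    - [150, 73, 0]
    - [180, 88, 0]
    - [210, 102, 0]
    - [240, 117, 0]
  dr:
    - [0, 0, 0]
    - [0, 0, 0]
    - [0, 0, 0.01]
    - [0, 0, 0.02]
    - [0, 0, 0.03]
    - [0, 0, 0.04]
    - [0, 0, 0.05]
    - [0, 0, 0.06]
    - [0, 0, 0.065]
    - [0, 0, 0.065]

```text
clock: 5.5
position: [492.4, -283.5, 449.6]
ee_rot: [-0.655, 0.755, 0.0, -0.0]
contact_force: [0.8, -0.6, -2.3]
gripper_width: 13.1
grasp_force: 59.2
```

```bash
python3 -c "
from h import *
go((452,-354.5,450),down(172))"
```

```text
travel [76.  30.  -0.4] dr [ 0.0004 -0.0002 -0.0019] t 5.5 F [ 0.8 -0.6 -2.3] w 13.1 j [-0.24  0.26 -0.06  0.   -1.25  0.1 ]
```

>>> move_arm:
  fingers: [0, 0, 0, 0, 0, 0, 0, 0, 0, 0]
  travel:
    - [18, 7, 0]
    - [36, 14, 0]
    - [52, 20, 0]
    - [65, 25, 0]
    - [72, 29, 0]
    - [76, 30, 10]
    - [76, 30, 30]
    - [76, 30, 55]
    - [76, 30, 75]
    - [76, 30, 90]
  dr:
    - [0, 0, 0]
    - [0, 0, 0]
    - [0, 0, 0]
    - [0, 0, 0]
    - [0, 0, 0]
    - [0, 0, 0]
    - [0, 0, 0]
    - [0, 0, 0]
    - [0, 0, 0]
    - [0, 0, 0]

```text
clock: 6.5
position: [454.1, -351.9, 357.0]
ee_rot: [-0.656, 0.755, 0.001, -0.0]
contact_force: [0.3, 0.1, -3.7]
gripper_width: 13.1
grasp_force: 59.2
```

```bash
python3 -c "
from h import *
go((452,-354.5,262.5),down(172))"
```

```text
travel [ 3.   1.5 94.5] dr [0.0027 0.0013 0.0001] t 6.5 F [ 0.3  0.1 -3.7] w 13.1 j [-0.38  0.34 -0.19 -0.   -1.05  0.24]
```

>>> move_arm:
  fingers: [0, 0, 0, 0, 0, 0, 0, 0, 0]
  travel:
    - [0, 0, 15]
    - [0, 0, 32]
    - [0, 0, 50]
    - [0, 0, 65]
    - [0, 0, 75]
    - [0, 0, 82]
    - [0, 0, 86]
    - [0, 0, 86]
    - [0, 0, 86]
  dr:
    - [0, 0, 0]
    - [0, 0, 0]
    - [0, 0, 0]
    - [0, 0, 0]
    - [0, 0, 0]
    - [0, 0, 0]
    - [0, 0, 0]
    - [0, 0, 0]
    - [0, 0, 0]

```text
clock: 7.4
position: [454.7, -352.6, 274.0]
ee_rot: [-0.656, 0.755, -0.001, 0.0]
contact_force: [0.9, -0.4, -2.6]
gripper_width: 13.4
grasp_force: 59.1
```

```bash
python3 -c "
from h import *
go((452,-354.5,262.5),down(172))"
```

```text
travel [ 2.3  2.4 11.5] dr [-0.0011 -0.0005 -0.0002] t 7.4 F [ 0.9 -0.4 -2.6] w 13.4 j [-0.38  0.43 -0.29  0.   -0.85  0.24]
```

>>> move_arm:
  fingers: [0, 0, 0, 0, 0, 0, 0]
  travel:
    - [0, 0, 4]
    - [0, 0, 7]
    - [0, 0, 9]
    - [0, 0, 10]
    - [0, 0, 11]
    - [0, 0, 12]
    - [0, 0, 12]
  dr:
    - [0, 0, 0]
    - [0, 0, 0]
    - [0, 0, 0]
    - [0, 0, 0]
    - [0, 0, 0]
    - [0, 0, 0]
    - [0, 0, 0]

```text
clock: 8.1
position: [454.6, -352.5, 262.2]
ee_rot: [-0.656, 0.755, -0.0, -0.0]
contact_force: [-0.8, 1.4, 2.9]
gripper_width: 13.1
grasp_force: 60.0
```

The wrist force has reversed from -2.6 to +2.9 N, so the rack is seated. Releasing it.

>>> move_arm:
  fingers: [20, 30, 45, 65, 85, 85, 85, 85]
  travel:
    - [0, 0, 0]
    - [0, 0, 0]
    - [0, 0, 0]
    - [0, 0, 0]
    - [0, 0, 0]
    - [0, 0, 0]
    - [0, 0, 0]
    - [0, 0, 0]
  dr:
    - [0, 0, 0]
    - [0, 0, 0]
    - [0, 0, 0]
    - [0, 0, 0]
    - [0, 0, 0]
    - [0, 0, 0]
    - [0, 0, 0]
    - [0, 0, 0]

```text
clock: 8.9
position: [454.5, -352.5, 261.4]
ee_rot: [-0.656, 0.755, -0.0, -0.0]
contact_force: [0.3, 0.6, -0.5]
gripper_width: 85.5
grasp_force: 0.0
```

>>> move_arm:
  fingers: [85, 85, 85, 85, 85, 85, 85, 85]
  travel:
    - [0, 0, -10]
    - [0, 0, -30]
    - [0, 0, -60]
    - [0, 0, -90]
    - [0, 0, -120]
    - [0, 0, -150]
    - [0, 0, -150]
    - [0, 0, -150]
  dr:
    - [0, 0, 0]
    - [0, 0, 0]
    - [0, 0, 0]
    - [0, 0, 0]
    - [0, 0, 0]
    - [0, 0, 0]
    - [0, 0, 0]
    - [0, 0, 0]

```text
clock: 9.7
position: [454.2, -352.3, 412.7]
ee_rot: [-0.656, 0.755, -0.001, 0.001]
contact_force: [-0.1, 0.2, -1.1]
gripper_width: 84.9
grasp_force: 0.0
```

```bash
python3 -c "
from h import *
go((537,14,412),down(168.2))
im=arm.get_image('wrist')[:,:,::-1];i2=arm.get_image('scene')[100:400,0:400,::-1]
o=np.zeros((600,800,3),np.uint8);o[:240,:320]=cv2.resize(im,(320,240));o[250:550,:400]=i2;o[:300,400:800]=arm.get_image('top')[130:430,230:630,::-1]
cv2.imwrite('pics/p3.png',o)"
```

```text
travel [-374.3  -30.8    0.7] dr [-0.0024 -0.0001  0.0658] t 9.7 F [-0.1  0.2 -1.1] w 84.9 j [-0.38  0.29 -0.11 -0.   -1.17  0.24]
```

View pics/p3.png

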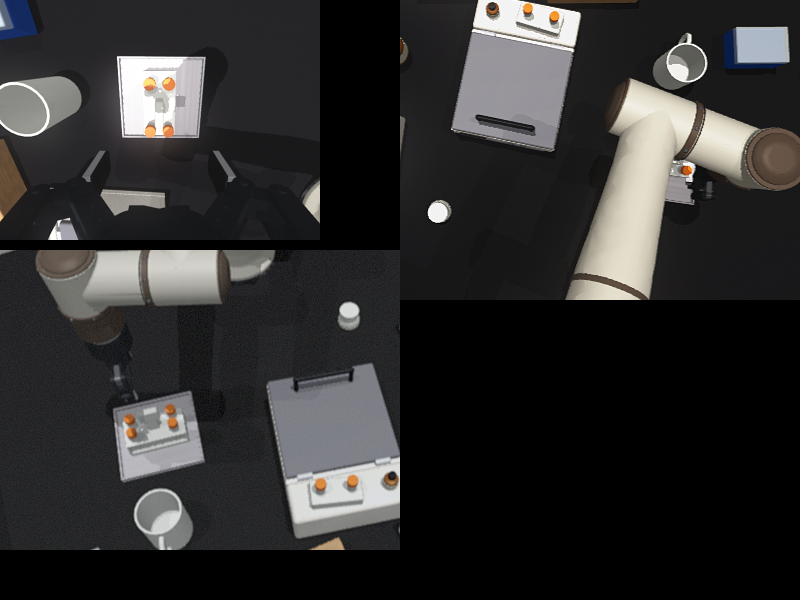

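The rack stands upright inside the tray, at (155,430) in the lower scene panel and centred in the wrist panel, and the lid is shut. Now the grab bar.

>>> move_arm:
  fingers: [85, 85, 85, 85, 85, 85, 85, 85, 85, 85]
  travel:
    - [-374, -31, 0]
    - [-374, -31, 0]
    - [-374, -31, 0]
    - [-374, -31, 0]
    - [-374, -31, 0]
    - [-374, -31, 0]
    - [-374, -31, 0]
    - [-374, -31, 0]
    - [-374, -31, 0]
    - [-374, -31, 0]
  dr:
    - [0, 0, 0.066]
    - [0, 0, 0.066]
    - [0, 0, 0.066]
    - [0, 0, 0.066]
    - [0, 0, 0.066]
    - [0, 0, 0.066]
    - [0, 0, 0.066]
    - [0, 0, 0.066]
    - [0, 0, 0.066]
    - [0, 0, 0.066]

```text
clock: 10.85
position: [537.3, 14.0, 410.3]
ee_rot: [-0.631, 0.776, 0.0, -0.001]
contact_force: [-0.7, -0.2, -0.8]
gripper_width: 85.1
grasp_force: 0.0
```

```bash
python3 - <<'E'
from h import *
arm.get_image("wrist")
go((537.3,14.2,304),down(168.2))
M=P(arm.camera_model("wrist"));im=arm.get_image("wrist")[:,:,::-1].copy()
for p in[(537.3,14.2,149),(549.5,73.2,149),(525,-44.8,149)]:
    q=M@[*p,1];q=q[:2]/q[2];print(q);cv2.circle(im,tuple(int(v) for v in q),2,(0,0,255),-1)
cv2.imwrite("pics/w4.png",im)
E
```

```text
travel [-1.000e+00 -1.000e-01  1.066e+02] dr [ 0.0018 -0.001  -0.0001] t 10.9 F [ 0.  -0.3  0.5] w 84.9 j [ 0.33  0.23 -0.2  -0.   -1.14 -0.53]
[318.5785418  243.90356068]
[318.63274238 317.8135929 ]
[318.66368118 157.67980591]
```

View pics/w4.png

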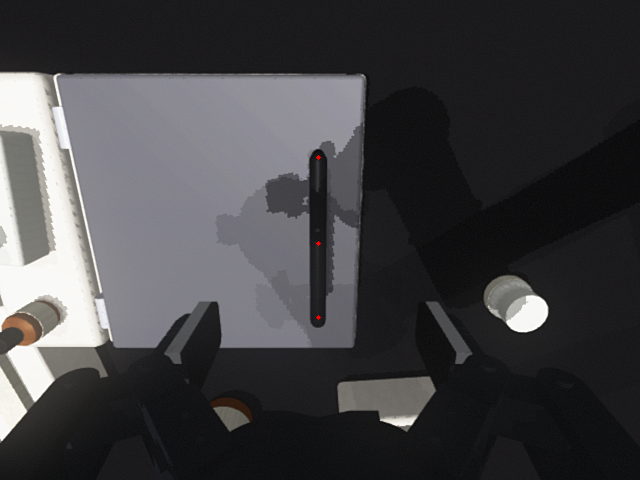

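The bar runs from (318,152) to (318,325), and my projected points lie on its axis and centred. I'll descend and grip.

>>> move_arm:
  fingers: [85, 85, 85, 85, 85, 40, 20, 0, 0, 0]
  travel:
    - [0, 0, 30]
    - [0, 0, 60]
    - [0, 0, 85]
    - [0, 0, 104]
    - [0, 0, 104]
    - [0, 0, 104]
    - [0, 0, 104]
    - [0, 0, 104]
    - [0, 0, 104]
    - [0, 0, 104]
  dr:
    - [0, 0, 0]
    - [0, 0, 0]
    - [0, 0, 0]
    - [0, 0, 0]
    - [0, 0, 0]
    - [0, 0, 0]
    - [0, 0, 0]
    - [0, 0, 0]
    - [0, 0, 0]
    - [0, 0, 0]

```text
clock: 11.95
position: [537.3, 13.6, 308.0]
ee_rot: [-0.631, 0.776, 0.0, 0.0]
contact_force: [-9.0, 4.2, 7.6]
gripper_width: 11.9
grasp_force: 7.2
```

>>> move_arm:
  fingers: [0, 0, 0, 0]
  travel:
    - [0, 0, 0]
    - [0, 0, 0]
    - [0, 0, 0]
    - [0, 0, 0]
  dr:
    - [0, 0, 0]
    - [0, 0, 0]
    - [0, 0, 0]
    - [0, 0, 0]

```text
clock: 12.35
position: [537.1, 13.7, 308.1]
ee_rot: [-0.631, 0.776, 0.0, -0.0]
contact_force: [-4.1, 1.1, 5.9]
gripper_width: 9.7
grasp_force: 58.6
```

```bash
python3 - <<'E'
from h import *
go((537.3,14.2,304),down(168.2))
r=np.hypot(195,49);a=np.arctan2(49,195)
for d in range(0,55,2):
    t=np.radians(d);dx=195-r*np.cos(a+t)+155*np.sin(t/2);dz=r*np.sin(a+t)-49+155*(np.cos(t/2)-1)
    print(d,"ty",round(-dx,1),"tz",round(-dz,1),"rx",round(-t/2,4))
E
```

```text
travel [-0.5 -0.1  4.1] dr [ 0.0003 -0.      0.0001] t 12.35 F [-4.1  1.1  5.9] w 9.7 j [ 0.33  0.33 -0.34 -0.   -0.9  -0.53]
0 ty -0.0 tz -0.0 rx -0.0
2 ty -4.5 tz -6.8 rx -0.0175
4 ty -9.3 tz -13.4 rx -0.0349
6 ty -14.3 tz -19.9 rx -0.0524
8 ty -19.5 tz -26.3 rx -0.0698
10 ty -25.0 tz -32.5 rx -0.0873
12 ty -30.7 tz -38.6 rx -0.1047
14 ty -36.5 tz -44.6 rx -0.1222
16 ty -42.6 tz -50.3 rx -0.1396
18 ty -48.9 tz -56.0 rx -0.1571
20 ty -55.4 tz -61.4 rx -0.1745
22 ty -62.1 tz -66.6 rx -0.192
24 ty -69.0 tz -71.7 rx -0.2094
26 ty -76.1 tz -76.6 rx -0.2269
28 ty -83.3 tz -81.2 rx -0.2443
30 ty -90.7 tz -85.7 rx -0.2618
32 ty -98.3 tz -89.9 rx -0.2793
34 ty -106.1 tz -93.9 rx -0.2967
36 ty -113.9 tz -97.7 rx -0.3142
38 ty -122.0 tz -101.2 rx -0.3316
40 ty -130.1 tz -104.5 rx -0.3491
42 ty -138.4 tz -107.6 rx -0.3665
44 ty -146.8 tz -110.4 rx -0.384
46 ty -155.4 tz -113.0 rx -0.4014
48 ty -164.0 tz -115.3 rx -0.4189
50 ty -172.7 tz -117.4 rx -0.4363
52 ty -181.5 tz -119.1 rx -0.4538
54 ty -190.4 tz -120.7 rx -0.4712
```

The 9.7 mm opening on a 12 mm bar, with the grasp point 4 mm too high, suggests the bar sits near the tips. I'll regrasp lower.

>>> move_arm:
  fingers: [20, 40, 40, 40, 40, 20, 0, 0, 0, 0]
  travel:
    - [0, 0, 0]
    - [0, 0, 2]
    - [0, 0, 5]
    - [0, 0, 8]
    - [0, 0, 8]
    - [0, 0, 8]
    - [0, 0, 8]
    - [0, 0, 8]
    - [0, 0, 8]
    - [0, 0, 8]
  dr:
    - [0, 0, 0]
    - [0, 0, 0]
    - [0, 0, 0]
    - [0, 0, 0]
    - [0, 0, 0]
    - [0, 0, 0]
    - [0, 0, 0]
    - [0, 0, 0]
    - [0, 0, 0]
    - [0, 0, 0]

```text
clock: 13.35
position: [537.1, 13.6, 299.5]
ee_rot: [-0.631, 0.776, 0.0, -0.0]
contact_force: [-2.0, 1.5, 1.5]
gripper_width: 10.0
grasp_force: 58.5
```

>>> move_arm:
  fingers: [0, 0, 0, 0]
  travel:
    - [0, 0, 0]
    - [0, 0, 0]
    - [0, 0, 0]
    - [0, 0, 0]
  dr:
    - [0, 0, 0]
    - [0, 0, 0]
    - [0, 0, 0]
    - [0, 0, 0]

```text
clock: 13.75
position: [537.1, 13.6, 299.5]
ee_rot: [-0.631, 0.776, 0.0, -0.0]
contact_force: [-3.4, 2.9, 4.2]
gripper_width: 10.1
grasp_force: 58.7
```

>>> move_arm:
  fingers: [0, 0, 0, 0, 0, 0, 0, 0, 0, 0]
  travel:
    - [0, -2.2, -3.4]
    - [0, -4.5, -6.8]
    - [0, -9.1, -13.4]
    - [0, -14.1, -19.9]
    - [0, -19.2, -26.3]
    - [0, -24.6, -32.5]
    - [0, -30.2, -38.6]
    - [0, -36, -44.5]
    - [0, -42, -50.3]
    - [0, -48.2, -55.9]
  dr:
    - [-0.0087, 0, 0]
    - [-0.0175, 0, 0]
    - [-0.0349, 0, 0]
    - [-0.0524, 0, 0]
    - [-0.0698, 0, 0]
    - [-0.0873, 0, 0]
    - [-0.1047, 0, 0]
    - [-0.1222, 0, 0]
    - [-0.1396, 0, 0]
    - [-0.1571, 0, 0]

```text
clock: 14.75
position: [584.0, 3.8, 354.1]
ee_rot: [-0.628, 0.774, 0.063, -0.052]
contact_force: [-4.0, 2.5, -3.0]
gripper_width: 10.2
grasp_force: 58.2
```

```bash
cat >> h.py <<'E'
def lid():
    arm.get_image("top");s=arm.read_state();c=R.from_quat(s["ee_rot"])
    b=s["position"]+c.apply([0,0,150.5]);h=np.array([728.2,-25.6,100]);v=b-h
    X=np.array([np.cos(np.radians(-11.8)),np.sin(np.radians(-11.8)),0]);Y=np.array([-X[1],X[0],0])
    print("bar",b.round(1),"r",np.hypot(v@X,v[2]).round(1),"y",(v@Y).round(1),"angle",(np.degrees(np.arctan2(v[2],-v@X))-14.1).round(2),"tilt",np.degrees(np.arccos(-c.as_matrix()[2,2])).round(1),"t",s["clock"],"F",s["contact_force"].round(1),"M",s["wrist_torque"].round(2),"w",s["gripper_width"],"j",s["joints"].round(2))
E
python3 -c "
from h import *
lid()"
```

```text
bar [560.6   8.6 206.5] r 201.5 y -0.8 angle 17.8 tilt 9.4 t 14.8 F [-5.5  2.8 -0.6] M [ 0.92  1.63 -0.12] w 9.600615829075087 j [ 0.27  0.39 -0.09 -0.08 -1.24 -0.44]
```

```bash
python3 - <<'E'
import numpy as np
r=np.hypot(195,49);a=np.arctan2(49,195);L=150.5
f=lambda d:np.array([-(195-r*np.cos(a+np.radians(d))+L*np.sin(np.radians(d/2))),-(r*np.sin(a+np.radians(d))-49+L*(np.cos(np.radians(d/2))-1))])
for d0,ds in((18,range(20,40,2)),(38,[40,42,44,46,48,49,50])):
    t=np.radians(d0/2)
    for d in ds:
        y,z=f(d)-f(d0);print(d,round(np.cos(t)*y-np.sin(t)*z,1),round(np.sin(t)*y+np.cos(t)*z,1),round(-np.radians((d-d0)/2),4))
E
```

```text
20 -5.5 -6.4 -0.0175
22 -11.2 -12.6 -0.0349
24 -17.1 -18.7 -0.0524
26 -23.3 -24.6 -0.0698
28 -29.6 -30.3 -0.0873
30 -36.2 -35.9 -0.1047
32 -42.9 -41.3 -0.1222
34 -49.9 -46.5 -0.1396
36 -57.0 -51.4 -0.1571
38 -64.3 -56.2 -0.1745
40 -6.6 -5.8 -0.0175
42 -13.3 -11.4 -0.0349
44 -20.3 -16.8 -0.0524
46 -27.4 -22.0 -0.0698
48 -34.7 -27.0 -0.0873
49 -38.5 -29.4 -0.096
50 -42.2 -31.8 -0.1047
```

>>> move_arm:
  fingers: [0, 0, 0, 0, 0, 0, 0, 0, 0, 0]
  travel:
    - [0, -5.5, -6.4]
    - [0, -11.2, -12.6]
    - [0, -17.1, -18.7]
    - [0, -23.3, -24.6]
    - [0, -29.6, -30.3]
    - [0, -36.2, -35.9]
    - [0, -42.9, -41.3]
    - [0, -49.9, -46.5]
    - [0, -57, -51.4]
    - [0, -64.3, -56.2]
  dr:
    - [-0.0175, 0, 0]
    - [-0.0349, 0, 0]
    - [-0.0524, 0, 0]
    - [-0.0698, 0, 0]
    - [-0.0873, 0, 0]
    - [-0.1047, 0, 0]
    - [-0.1222, 0, 0]
    - [-0.1396, 0, 0]
    - [-0.1571, 0, 0]
    - [-0.1745, 0, 0]

```text
clock: 15.8
position: [654.7, -11.0, 400.9]
ee_rot: [-0.622, 0.765, 0.13, -0.107]
contact_force: [-5.7, 1.6, 2.2]
gripper_width: 10.0
grasp_force: 58.3
```

```bash
python3 -c "
from h import *
lid()"
```

```text
bar [606.6  -1.1 259.6] r 202.1 y -0.9 angle 38.05 tilt 19.4 t 15.85 F [-8.   3.4  4.7] M [ 0.94  2.02 -0.15] w 9.816434778691015 j [ 0.2   0.51  0.24 -0.13 -1.61 -0.39]
```

>>> move_arm:
  fingers: [0, 0, 0, 0, 0, 0, 0, 0, 0, 0]
  travel:
    - [0, -6.6, -5.8]
    - [0, -13.3, -11.4]
    - [0, -20.3, -16.8]
    - [0, -27.4, -22]
    - [0, -34.7, -27]
    - [0, -38.5, -29.4]
    - [0, -42.2, -31.8]
    - [0, -42.2, -31.8]
    - [0, -42.2, -31.8]
    - [0, -42.2, -31.8]
  dr:
    - [-0.0175, 0, 0]
    - [-0.0349, 0, 0]
    - [-0.0524, 0, 0]
    - [-0.0698, 0, 0]
    - [-0.0873, 0, 0]
    - [-0.096, 0, 0]
    - [-0.1047, 0, 0]
    - [-0.1047, 0, 0]
    - [-0.1047, 0, 0]
    - [-0.1047, 0, 0]

```text
clock: 16.85
position: [703.8, -21.2, 418.0]
ee_rot: [-0.616, 0.757, 0.169, -0.138]
contact_force: [-4.6, 2.6, 3.6]
gripper_width: 10.0
grasp_force: 59.1
```

```bash
python3 - <<'E'
from h import *
lid()
o=np.zeros((600,800,3),np.uint8)
i=arm.get_image('scene')[:,:,::-1];w=arm.get_image('wrist')[:,:,::-1]
o[:600,:500]=cv2.resize(i[150:390,200:400],(500,600));o[:225,500:]=cv2.resize(w,(300,225));o[240:480,500:]=cv2.resize(i[200:360,80:280],(300,240))
cv2.imwrite('pics/p5.png',o)
E
```

```text
bar [640.8  -8.3 281.9] r 202.5 y -0.9 angle 49.81 tilt 25.3 t 16.9 F [-5.2  3.5  2.9] M [ 0.74  1.53 -0.27] w 10.242949747392668 j [ 0.17  0.62  0.46 -0.16 -1.83 -0.38]
```

View pics/p5.png

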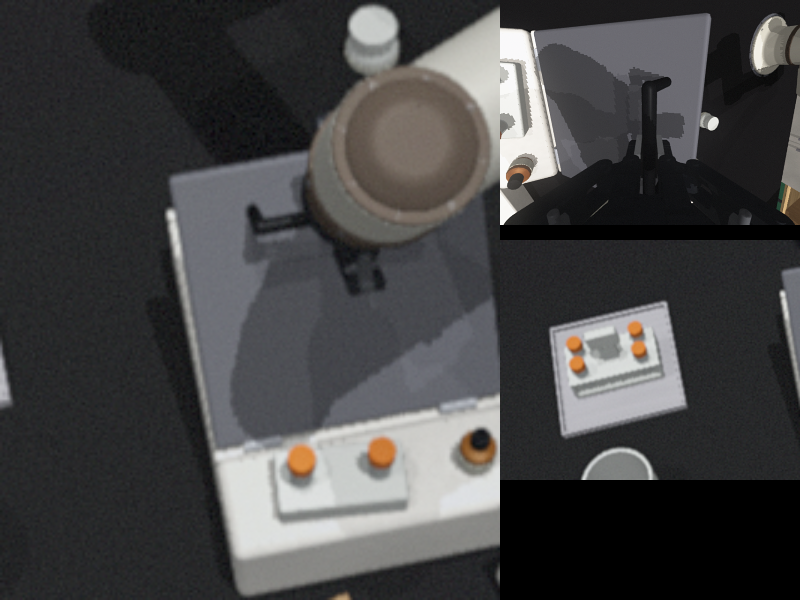

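```bash
python3 - <<'E'
from h import *
M=P(arm.camera_model("scene"));h=np.array([728.2,-25.6,100]);a=np.radians(-11.8);X=np.array([np.cos(a),np.sin(a),0]);Y=np.array([-X[1],X[0],0]);Z=np.array([0,0,1])
for d in(0,46,48,50,52,54):
    t=np.radians(d)
    for L in (229,):
        x=-L*np.cos(t)+7*np.sin(t);z=L*np.sin(t)+7*np.cos(t)
        p=h+x*X-118*Y+z*Z;q=M@[*p,1];print(d,(q[:2]/q[2]).round(1))
lid()
E
```

```text
0 [266.9 231.6]
46 [266.9 220.2]
48 [267.3 221.4]
50 [267.6 222.7]
52 [268.  224.2]
54 [268.4 225.8]
bar [640.8  -8.3 281.9] r 202.5 y -0.9 angle 49.81 tilt 25.3 t 17.05 F [-6.   3.1  4.1] M [ 0.81  1.5  -0.28] w 9.97752477057486 j [ 0.17  0.62  0.46 -0.16 -1.83 -0.38]
```

```bash
python3 - <<'E'
from h import *
h=np.array([728.2,-25.6,100]);a=np.radians(-11.8);X=np.array([np.cos(a),np.sin(a),0]);Y=np.array([-X[1],X[0],0]);Z=np.array([0,0,1])
o=np.zeros((600,800,3),np.uint8)
for k,(n,x0,y0) in enumerate((("scene",255,205),("top",350,215))):
    M=P(arm.camera_model(n));im=np.mean([arm.get_image(n).astype(float) for _ in range(3)],0).astype(np.uint8)[:,:,::-1]
    def pr(d,y,L=229):
        t=np.radians(d);p=h+(-L*np.cos(t)+7*np.sin(t))*X+y*Y+(L*np.sin(t)+7*np.cos(t))*Z;q=M@[*p,1];return q[:2]/q[2]
    if n=="top":
        c=pr(50,-118);x0,y0=int(c[0])-30,int(c[1])-30;print(c)
    c=cv2.resize(im[y0:y0+60,x0:x0+40],(400,600),interpolation=cv2.INTER_CUBIC)
    for d,col in((46,(255,0,0)),(50,(0,255,0)),(54,(0,0,255))):
        for y in (-118,-108):
            q=(pr(d,y)-[x0,y0]+.5)*10;cv2.circle(c,tuple(int(v) for v in q),3,col,-1)
    o[:,400*k:400*k+400]=c
cv2.imwrite('pics/p6.png',o)
E
```

```text
[399.82565434 232.40877514]
```

View pics/p6.png

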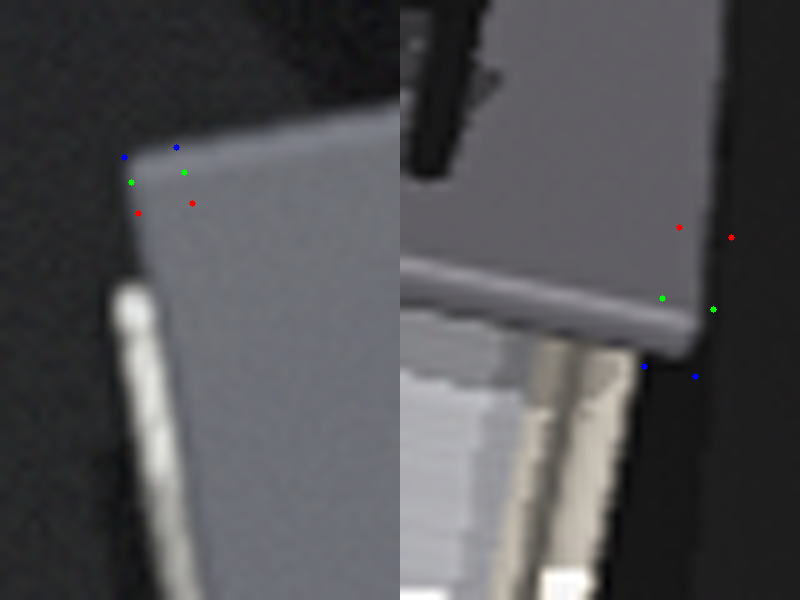

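Both views put the lid's edge a little below the 50° marks, at about 49°, while the arm pose gives 49.3-49.8°. I'll raise it by one degree.

>>> move_arm:
  fingers: [0, 0, 0, 0, 0, 0]
  travel:
    - [0, -1.8, -1.3]
    - [0, -3.6, -2.7]
    - [0, -3.6, -2.7]
    - [0, -3.6, -2.7]
    - [0, -3.6, -2.7]
    - [0, -3.6, -2.7]
  dr:
    - [-0.004, 0, 0]
    - [-0.0087, 0, 0]
    - [-0.0087, 0, 0]
    - [-0.0087, 0, 0]
    - [-0.0087, 0, 0]
    - [-0.0087, 0, 0]

```text
clock: 17.95
position: [707.9, -22.1, 418.9]
ee_rot: [-0.615, 0.756, 0.173, -0.141]
contact_force: [-5.9, 4.1, 3.7]
gripper_width: 10.1
grasp_force: 59.0
```

```bash
python3 -c "
from h import *
lid();print(arm.read_state()['joint_vel'].round(3))
print(arm.job_done())"
```

```text
bar [643.8  -9.  283.4] r 202.6 y -1.0 angle 50.76 tilt 25.8 t 18.0 F [-6.8  3.4  4.1] M [ 0.84  1.68 -0.26] w 9.755561021551797 j [ 0.17  0.63  0.48 -0.16 -1.84 -0.38]
[ 0.001 -0.001  0.    -0.001  0.    -0.002]
the job is handed in; nothing more can be done
None
```

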